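# Wind and start the clockwork griddle timer

## Task

Wind the red clockwork timer fully: push its brass key round clockwise (seen from above), a partial turn at a time, until you feel it come up against its stop, without forcing it there. Then start the timer by pushing the yellow tab all the way along its slot to the end with the green dot. Leave the other things on the table where they are.

Things in the scene. Friction and masses are not known exactly. Their poses are not given: they have to be found in the camera images.
- timer: red round kitchen timer, fixed to the table, 148 mm across, its top face at z = 52 mm; white dial on its -x side. Origin: centre of its underside, on the key's axis; z up. On its +x side a block 90 mm wide (y), reaching out to x = 135 mm, top at z = 40 mm, carries the start tab.
- strap_mid (a point): middle of the top of the steel carry strap over the key, on the key's axis. The strap runs along the timer's y, 10 mm wide in x, z = 88 to 94 mm, on two 12 x 8 mm posts at y = +68 and -68 mm. It keeps a gripper off the key's top and a finger from going all the way round: push wings within the open half-moon on its +x or -x side, and lift over it.
- key: brass key, three upright wings 120 degrees apart, one along its own +x. Origin on its axis, 58 mm above the table; z up. Wings reach 55 mm from the axis, 6 mm thick (10 mm at the tips), z = 60 to 82 mm, so they pass under the strap; hub 22 mm across. Pushed 42 mm from the axis it takes about 4 N when run down, 6 N when nearly wound, more nearer the axis; over 40 N breaks it.
- winder (a joint): how far the key has been wound, rad: 0 run down, grows as it turns clockwise seen from above. A brake holds it against its spring wherever it is let go (1.3 N at a wing's tip can turn it back). Starts between 0.6 and 2.2; fully wound is a firm, barely springy stop, to be felt, somewhere between 4.5 and 5.5.
- start_tab (a joint): how far the start tab has been pushed, m: 0 to 0.004 at the start, 0.030 fully home at the green dot (hard end). It slides along the timer's +y direction, takes about 2 N, and stays where it is left.
- tab_top (a point): centre of the top face of the yellow start tab: 24 mm (timer x) by 10 mm (timer y, the way it slides), top at z = 64.5 mm, standing 24 mm above its block, 110 mm from the key's axis on the timer's +x side.
- salt_mill: chrome press-button salt mill, 54 mm across, 166 mm tall, loose; origin at the centre of its foot
- oil_bottle: green oil bottle, 60 mm across, 200 mm tall, loose; origin at the centre of its foot
- tortilla_dish: ceramic tortilla dish with closed lid, 222 mm across, 106 mm tall with its knob, loose; origin at the centre of its foot
- glass_bowl: empty glass bowl, 90 mm across, 45 mm tall, loose, on an 8 mm cork coaster; origin at the centre of its foot
- spatula: black nylon spatula lying flat, 280 mm long along its own x, loose; origin at its middle
- tongs: stainless steel tongs lying flat, 240 mm long along their own x, loose; origin at their middle
There are look-alikes about, which are no part of the job. Of the things shaped like the timer, the red one is meant.

How it is judged:
By the outcome, as a careful person would: the job done as asked, in the order asked, and still so for the second after the job is handed in, with the robot touching nothing.
It also fails if it takes over 72 s, if anything falls off the work surface, if the arm or the gripper's body presses on something with over 40 N, if the wrist force passes 120 N, or if a joint passes its speed limit or range.

## Robot

A 7-joint arm with a two-finger parallel gripper is mounted at the origin on the work surface. World frame = base frame: x ahead of the robot, y to its left, z up, the work surface at z = 0. Lengths are in mm, angles in rad, forces in N, time in s.
With the tool pointing down it reaches from about 400 to 875 mm from the base axis. Payload 4.4 kg.
Tool frame: the origin (TCP) lies between the finger pads; the fingertips stand 17 mm ahead of it and the grasp point (between the pads) lies 2 mm behind it; z points along the fingers, y is the line along which they close (so a half turn about z gives the same grasp; the last joint's range is limited). The gripper opens to 85 mm and grips with 20 to 120 N. Pads are 22 mm wide; open, the fingers measure 114 mm over their backs; the gripper's body (76 mm by 85 mm) begins 54 mm behind the grasp point. The pads swing forward as they close: fully open they stand 13 mm farther back than shut.
Start: joints at [1.185, 0.628, 0.038, 1.517, -0.027, 0.996, -0.02], TCP at [204.372, -617.049, 248.313] pointing down, gripper open.
Joint ranges: [-3.06, 3.06], [-0.37, 2.12], [-1.25, 1.32], [0.18, 2.47], [-1.1, 4.24], [0.23, 1.98], [-2.94, 2.94]. Speed limits (rad/s): [2.57, 2.57, 3.14, 3.14, 3.14, 3.14, 3.14].

## Interface

Orientations are given as [roll, pitch, yaw] about the fixed x, y, z axes, in that order (R = Rz(yaw) Ry(pitch) Rx(roll)).
In Python, from cell import sensors, get_image, ctrl gives the robot as it stands.
- The arm moves only by the tool send_rows, never from a script. Its argument "series" is a list of rows, each a list of 3 entries, a list of its own where there are three numbers: the finger opening in mm, from 0 to 85.4, then the shift along the world's x, y, z in units of 60 mm (1.0 is 60 mm), then the turn, a rotation vector about the world's x, y, z in units of 5 degrees (1.0 is 5 degrees). A call has 1 to 8 rows; each row shifts and turns the commanded pose from where the row before left it; what a row does not reach is not made up. A row lasts 1/8 s, in which the tool goes at most 62.5 mm and 10.7 degrees, less where a joint would pass 70% of its speed; a pose out of reach is approached as far as the arm can. A call is refused whole if a number of a shift passes 1 or a number of a turn 1, either way. A call with a gripper value outside its range is refused whole. The fingers move at their own pace and stop on an object; the grip force is fixed at half the most. Time passes only in rows, so rows that do not move let the fingers close. It gives the time, the measured TCP pose, the force, the opening and the grip force at its end, in the units of the state.
- sensors.read_state(): the state, without advancing time (a new reading comes with each control period).
- get_image(name): name is "scene" or "top" or "wrist"; returns a dict with "img" (420x560x3 uint8, red, green, blue), "depth" (420x560 float32, mm along the optical axis (not along the pixel's ray), 0 where there is no reading), "vfov" (degrees; the focal length in pixels is half the picture's height over the tangent of half this angle, whatever the lens; pixels are square), "cx", "cy" (the principal point, pixels), "world_to_cam" (4x4, takes a point from world to camera coordinates). Camera axes: x right, y down, z forward; pixel columns grow to the right and rows downward; lengths in mm; the calibration is good to about 2 mm. A picture is of the moment at which its call begins.
- ctrl.finish_job(): hands the job in; it is judged then, once.
The state is a dict: "clock": time; "qpos": joint angles; "qd": joint speeds; "tau": joint torques, N m; "eef_pos": TCP position; "tool_rot": TCP orientation; "force": force on the tool from outside, world axes, zero at the start; "torque": the same for the moment, N m; "width": finger opening in mm; "gripper_force": force on a finger pad.
Only numpy, scipy, OpenCV 4.12 (cv2) and the standard library are available. Lean on these libraries where they do the work, as an engineer would, in place of code of your own. Each camera call takes 0.05 s, during which the arm holds its last target. There are 200 camera calls.

## Working session

There is one attempt and no reset: what is moved stays moved. The work goes in short steps, Python scripts to look and compute and a tool call to move; the robot and the scene stay as the last step left them, time stands still between calls to the robot, and variables do not carry over. Pictures are saved under pics/ and viewed, at most 10 in all, crops included, and the job is handed in when it is done.

Besides the shell and the picture viewer there is one more tool, called by a JSON object that holds its "op" and its "data", one argument or row to a line. send_rows: Moves the arm, as the interface text tells. Its arguments: {"type":"object","properties":{"series":{"type":"array"}},"required":["series"]}

```bash
mkdir -p pics; ls
cat > h.py <<'E'
import numpy as np,cv2
from cell import sensors,get_image,ctrl
def px2plane(d,u,v,z):
    f=d["img"].shape[0]/2/np.tan(np.radians(d["vfov"])/2)
    T=np.linalg.inv(np.array(d["world_to_cam"]));o=T[:3,3]
    r=T[:3,:3]@np.array([(u-d["cx"])/f,(v-d["cy"])/f,1.]);return o+r*(z-o[2])/r[2]
def proj(d,p):
    f=d["img"].shape[0]/2/np.tan(np.radians(d["vfov"])/2)
    c=np.array(d["world_to_cam"])@np.r_[p,1];return c[0]/c[2]*f+d["cx"],c[1]/c[2]*f+d["cy"]
def cloud(d):
    f=d["img"].shape[0]/2/np.tan(np.radians(d["vfov"])/2)
    v,u=np.indices(d["depth"].shape);z=d["depth"]
    P=np.stack([(u-d["cx"])/f*z,(v-d["cy"])/f*z,z],-1);T=np.linalg.inv(np.array(d["world_to_cam"]))
    return P@T[:3,:3].T+T[:3,3]
E
python3 - <<'E'
from h import *
a=get_image("top");b=get_image("scene")
for n,d in(("top",a),("scene",b)):
    cv2.imwrite(f"pics/{n}0.png",cv2.cvtColor(d["img"],cv2.COLOR_RGB2BGR));np.savez(f"{n}0.npz",**d)
s=sensors.read_state();print(s["clock"],s["eef_pos"],s["tool_rot"],s["force"],s["width"])
E
```

```text
pics
0.1 [ 204.21043664 -616.55565682  247.48687166] [-3.13993723e+00 -5.27334020e-07  3.19754631e-01] [ 0.07911476 -0.47889071 -0.21073847] 85.42541424104641
```

View pics/top0.png

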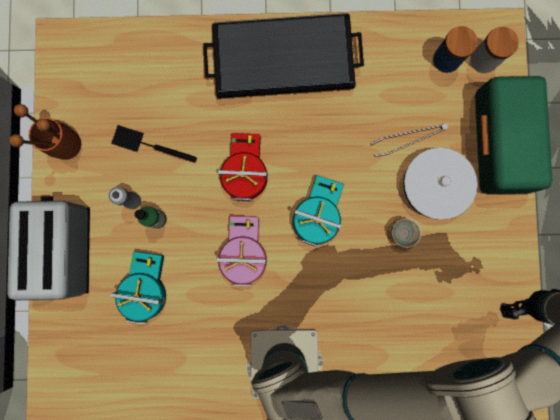

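View pics/scene0.png

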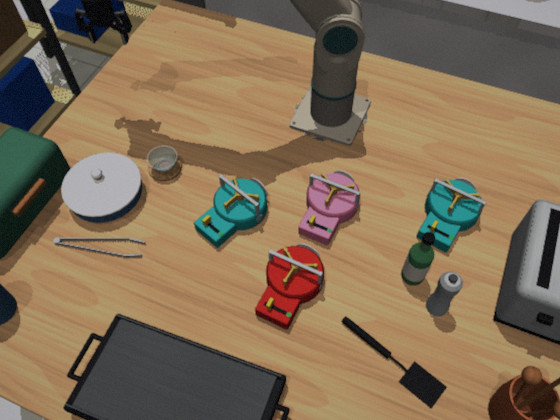

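Run:
```python
from h import *
d=dict(np.load("top0.npz"));C=cloud(d);im=d["img"];hsv=cv2.cvtColor(im,cv2.COLOR_RGB2HSV)
H,S,V=[hsv[...,i].astype(int) for i in range(3)]
roi=np.zeros(H.shape,bool);roi[120:210,205:280]=1
red=roi&((H<5)|(H>174))&(S>170)&(V>90)
print("cam",np.linalg.inv(d["world_to_cam"])[:3,3],"red z",np.percentile(C[red][:,2],[5,25,50,75,95]))
top=red&(abs(C[...,2]-52)<4)
for n,m in(("top",top),("blk",red&(abs(C[...,2]-40)<4))):
    v,u=np.nonzero(m);(c,s,a)=cv2.minAreaRect(np.c_[u,v].astype(np.float32));print(n,len(u),c,s,a)
    (cc,r)=cv2.minEnclosingCircle(np.c_[u,v].astype(np.float32));print(cc,r,px2plane(d,*cc,52))
st=roi&(S<60)&(V>120)&(C[...,2]>75)
v,u=np.nonzero(st);P=np.array([px2plane(d,x,y,94) for x,y in zip(u,v)])
print("strap",cv2.minAreaRect(P[:,:2].astype(np.float32)),P.mean(0))
for n,m in(("yel",roi&(H>18)&(H<35)&(S>140)&(V>110)),("grn",roi&(H>40)&(H<80)&(S>80))):
    k,l,stt,ce=cv2.connectedComponentsWithStats(m.astype(np.uint8))
    for i in range(1,k):
        if stt[i,4]>3:print(n,stt[i],ce[i],np.median(C[l==i][:,2]),px2plane(d,*ce[i],64.5 if ce[i][1]<152 else 80))
a=cv2.resize(im[120:210,200:285],None,fx=8,fy=6.6,interpolation=cv2.INTER_CUBIC)[:,:,::-1]
b=im
d2=np.load("scene0.npz");b=cv2.resize(d2["img"][235:330,250:330],None,fx=6,fy=6,interpolation=cv2.INTER_CUBIC)[:,:,::-1]
a=cv2.resize(a,(400,424));b=cv2.resize(b,(380,451));o=np.zeros((460,790,3),np.uint8);o[:424,:400]=a;o[:451,405:785]=b
cv2.imwrite("pics/crop1.png",o)
for f in("top","scene"):
    q=np.load(f+"0.npz");print(f,float(q["vfov"]))
```

```text
cam [ 336.25714329   -5.29747698 1550.15007081] red z [37.0291208  43.93653729 50.27315014 53.2012625  57.12589068]
top 940 (240.791748046875, 172.58145141601562) (52.14350509643555, 45.46501922607422) 47.60256576538086
(243.0, 167.62069702148438) 29.772314071655273 [602.20654257 115.57755125  52.        ]
blk 372 (245.1244354248047, 162.3868865966797) (40.33524703979492, 57.934356689453125) 2.726311206817627
(245.5, 162.5) 32.03913879394531 [618.03235695 107.68128028  52.        ]
strap ((579.8904418945312, 116.92829132080078), (141.47166442871094, 10.031688690185547), 86.6043701171875) [579.63015274 118.18536393  94.        ]
yel [248 136   4   7  23] [249.17391304 138.86956522] 64.4601254490758 [688.90631121  94.60058252  64.5       ]
yel [242 157   4  14  30] [243.43333333 163.4       ] 80.33999290337033 [610.128934   111.86218283  80.        ]
yel [226 175  31  10  63] [241.20634921 178.23809524] 82.32743070202673 [564.92261311 119.0991101   80.        ]
grn [232 139   4   3   9] [233.33333333 139.88888889] 41.09002176074023 [686.68522046 143.33197117  64.5       ]
top 46.24603527919621
scene 43.12806919335971
```

View pics/crop1.png

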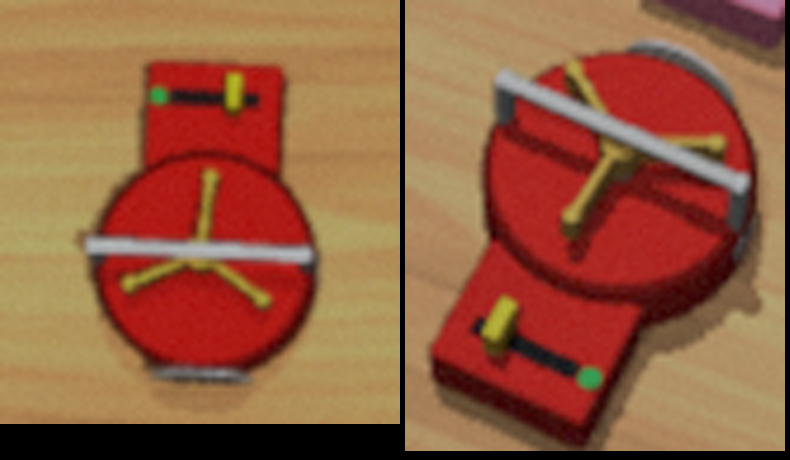

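The top picture shows the red timer's strap middle near (243,172), its yellow tab at (249,139) and the green dot at (233,140). In world axes that puts the key axis at about (580,117), the timer's yaw at -3.4° and the wings at -7°, 113° and -127°. I'll close the fingers and approach above the +x half-moon.

{"op": "send_rows", "data": {
  "series": [
    [0, [0.29, 0.52, 0], [0, 0, 0.78]],
    [0, [0.29, 0.52, 0], [0, 0, 0.78]],
    [0, [0.29, 0.52, 0], [0, 0, 0.78]],
    [0, [0.29, 0.52, 0], [0, 0, 0.78]],
    [0, [0.29, 0.52, 0], [0, 0, 0.78]],
    [0, [0.29, 0.52, 0], [0, 0, 0.78]],
    [0, [0.29, 0.52, 0], [0, 0, 0.78]],
    [0, [0.29, 0.52, 0], [0, 0, 0.78]]
  ]
}}

```text
clock: 1.1
eef_pos: [343.9, -366.2, 248.1]
tool_rot: [-3.141, -0.0, 0.867]
force: [1.2, 0.1, -0.1]
width: -0.1
gripper_force: 0.0
```

{"op": "send_rows", "data": {
  "series": [
    [0, [0.29, 0.52, 0], [0, 0, 0.78]],
    [0, [0.29, 0.52, 0], [0, 0, 0.78]],
    [0, [0.29, 0.52, 0], [0, 0, 0.78]],
    [0, [0.29, 0.52, 0], [0, 0, 0.78]],
    [0, [0.29, 0.52, 0], [0, 0, 0.78]],
    [0, [0.29, 0.52, 0], [0, 0, 0.78]],
    [0, [0.29, 0.52, 0], [0, 0, 0.78]],
    [0, [0.29, 0.52, 0], [0, 0, 0.78]]
  ]
}}

```text
clock: 2.1
eef_pos: [483.0, -116.9, 248.1]
tool_rot: [-3.141, 0.0, 1.411]
force: [-1.1, 0.5, 0.1]
width: 0.1
gripper_force: 0.0
```

{"op": "send_rows", "data": {
  "series": [
    [0, [0.29, 0.52, 0], [0, 0, 0.78]],
    [0, [0.29, 0.52, 0], [0, 0, 0.78]],
    [0, [0.29, 0.52, 0], [0, 0, 0.78]],
    [0, [0.29, 0.52, 0], [0, 0, 0.78]],
    [0, [0.29, 0.52, 0], [0, 0, 0.78]],
    [0, [0.29, 0.52, 0], [0, 0, 0.78]],
    [0, [0.29, 0.52, 0], [0, 0, 0.78]],
    [0, [0.29, 0.52, 0], [0, 0, 0.78]]
  ]
}}

```text
clock: 3.1
eef_pos: [622.2, 132.5, 247.8]
tool_rot: [-3.141, 0.0, 1.955]
force: [0.0, -0.3, -0.4]
width: -0.0
gripper_force: 0.0
```

Run:
```python
from h import *
d=get_image("wrist");C=cloud(d);im=d["img"].copy();np.savez("w1.npz",**d)
c=np.array([580,117.3]);y=np.radians(-3.4)
R=np.array([[np.cos(y),-np.sin(y)],[np.sin(y),np.cos(y)]])
def dot(p,z,col):
    u,v=proj(d,np.r_[c+R@np.array(p),z]);cv2.circle(im,(int(u),int(v)),3,col,-1)
for q in(-68,0,68):dot((0,q),94,(0,0,255))
for a in(-3.6,116.4,-123.6):dot((50*np.cos(np.radians(a)),50*np.sin(np.radians(a))),82,(255,0,255))
dot((110,-15.8),64.5,(0,0,255))
cv2.imwrite("pics/w1.png",im[:,:,::-1])
m=(C[...,2]>86)&(C[...,2]<98)&(abs(C[...,0]-580)<30)&(abs(C[...,1]-117)<90)
print(m.sum())
if m.sum()>50:print(cv2.minAreaRect(C[m][:,:2].astype(np.float32)))
```

```text
1918
((581.5877685546875, 117.61430358886719), (143.26136779785156, 11.779791831970215), 86.30847930908203)
```

View pics/w1.png

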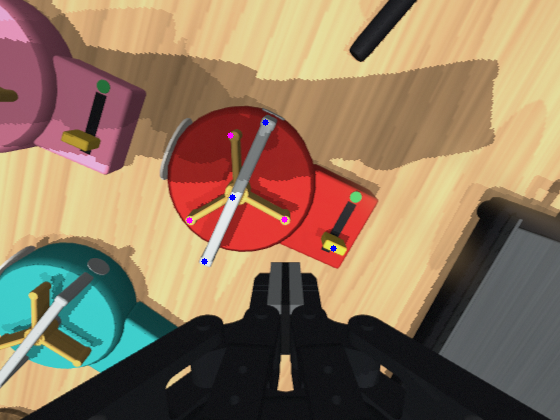

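The blue and magenta dots I drew from the model land on the strap, the wing tips (232,135), (189,220) and (284,219), and the tab (333,248), so the fit is good to about 1 mm. Next I'll descend and, meanwhile, compute the stroke numbers.

{"op": "send_rows", "data": {
  "series": [
    [0, [0.03, 0.06, -0.6], [0, 0, 0]],
    [0, [0, 0, -0.6], [0, 0, 0]],
    [0, [0, 0, -0.6], [0, 0, 0]],
    [0, [0, 0, -0.6], [0, 0, 0]],
    [0, [0, 0, -0.2], [0, 0, 0]],
    [0, [0, 0, -0.18], [0, 0, 0]],
    [0, [0, 0, 0], [0, 0, 0]]
  ]
}}

```text
clock: 4.03
eef_pos: [623.9, 135.3, 81.7]
tool_rot: [3.141, 0.0, 1.953]
force: [-0.1, 0.6, 0.0]
width: 0.1
gripper_force: 0.0
```

```bash
cat >> h.py <<'E'
CEN=np.array([581,117.4])
def arc(p0,a1,r=47,step=5):
    # rows from p0 (xy) round clockwise to world angle a1 (deg) at radius r
    v=np.array(p0)-CEN;a0=np.degrees(np.arctan2(v[1],v[0]))
    while a0<a1:a0+=360
    n=int(np.ceil((a0-a1)/step));pts=[v]+[r*np.array([np.cos(x),np.sin(x)]) for x in np.radians(np.linspace(a0,a1,n+1)[1:])]
    for i,q in enumerate(np.diff(pts,axis=0)):print(i,np.round(q/60,3),round(-(a0-a1)/n/5,2))
E
python3 -c "
from h import *
print(sensors.read_state()['eef_pos'])
arc((624,136),-58)"
```

```text
[623.93447414 135.34795928  81.67024473]
0 [ 0.026 -0.06 ] -0.96
1 [ 0.018 -0.063] -0.96
2 [ 0.013 -0.064] -0.96
3 [ 0.008 -0.065] -0.96
4 [ 0.002 -0.065] -0.96
5 [-0.003 -0.065] -0.96
6 [-0.009 -0.065] -0.96
7 [-0.014 -0.064] -0.96
8 [-0.019 -0.062] -0.96
9 [-0.025 -0.061] -0.96
10 [-0.03  -0.058] -0.96
11 [-0.034 -0.056] -0.96
12 [-0.039 -0.053] -0.96
13 [-0.043 -0.049] -0.96
14 [-0.047 -0.045] -0.96
15 [-0.051 -0.041] -0.96
16 [-0.054 -0.037] -0.96
```

{"op": "send_rows", "data": {
  "series": [
    [0, [0.026, -0.06, 0], [0, 0, -0.96]],
    [0, [0.018, -0.063, 0], [0, 0, -0.96]],
    [0, [0.013, -0.064, 0], [0, 0, -0.96]],
    [0, [0.008, -0.065, 0], [0, 0, -0.96]],
    [0, [0.002, -0.065, 0], [0, 0, -0.96]],
    [0, [-0.003, -0.065, 0], [0, 0, -0.96]]
  ]
}}

```text
clock: 4.78
eef_pos: [629.4, 115.5, 83.3]
tool_rot: [3.137, -0.005, 1.45]
force: [1.2, 4.7, -2.5]
width: 0.1
gripper_force: 2.2
```

{"op": "send_rows", "data": {
  "series": [
    [0, [-0.009, -0.065, 0], [0, 0, -0.96]],
    [0, [-0.014, -0.064, 0], [0, 0, -0.96]],
    [0, [-0.019, -0.062, 0], [0, 0, -0.96]],
    [0, [-0.025, -0.061, 0], [0, 0, -0.96]],
    [0, [-0.03, -0.058, 0], [0, 0, -0.96]],
    [0, [-0.034, -0.056, 0], [0, 0, -0.96]]
  ]
}}

```text
clock: 5.52
eef_pos: [622.8, 92.7, 83.4]
tool_rot: [3.138, -0.007, 0.947]
force: [3.8, 2.5, -3.2]
width: 0.1
gripper_force: 2.3
```

{"op": "send_rows", "data": {
  "series": [
    [0, [-0.039, -0.053, 0], [0, 0, -0.96]],
    [0, [-0.043, -0.049, 0], [0, 0, -0.96]],
    [0, [-0.047, -0.045, 0], [0, 0, -0.96]],
    [0, [-0.051, -0.041, 0], [0, 0, -0.96]],
    [0, [-0.05, -0.035, 0], [0, 0, -0.9]],
    [0, [0, 0, 0], [0, 0, 0]]
  ]
}}

```text
clock: 6.28
eef_pos: [608.7, 78.0, 83.4]
tool_rot: [3.14, -0.006, 0.536]
force: [4.4, -0.3, 0.9]
width: 0.1
gripper_force: 2.1
```

Run:
```python
from h import *
s=sensors.read_state();p=np.array(s["eef_pos"]);v=p[:2]-CEN;print(p,np.hypot(*v),np.degrees(np.arctan2(v[1],v[0])),np.degrees(s["tool_rot"][2]),s["force"])
d=get_image("top");np.savez("t2.npz",**d)
C=cloud(d);hsv=cv2.cvtColor(d["img"],cv2.COLOR_RGB2HSV);H,S,V=[hsv[...,i].astype(int) for i in range(3)]
m=(H>15)&(H<35)&(S>120)&(V>60);m[:155]=0;m[205:]=0;m[:,:210]=0;m[:,275:]=0
v,u=np.nonzero(m);P=np.array([px2plane(d,x,y,82)[:2] for x,y in zip(u,v)])-CEN
r=np.hypot(*P.T);a=np.degrees(np.arctan2(P[:,1],P[:,0]));k=(r>25)&(r<58);print(len(a),np.histogram(a[k],range(-180,181,10))[0])
```

```text
[608.72113149  77.95016526  83.37102829] 48.21566749116958 -54.90454684675951 30.688540065136923 [ 4.39266559 -0.25834049  0.87262616]
245 [0 0 0 0 0 0 0 0 0 0 0 0 0 0 0 0 0 0 0 0 0 0 0 0 0 0 0 0 0 0 0 0 0 0 0 0]
```

{"op": "send_rows", "data": {
  "series": [
    [0, [0.06, 0.04, 0], [0, 0, 0]],
    [0, [0.02, 0.02, 0.2], [0, 0, 0]],
    [0, [0, 0, 0.35], [0, 0, 0]],
    [0, [0, 0, 0.35], [0, 0, 0]],
    [0, [-0.09, 0.035, 0], [0, 0, 0.99]],
    [0, [-0.09, 0.035, 0], [0, 0, 0.99]],
    [0, [-0.09, 0.035, 0], [0, 0, 0.99]],
    [0, [-0.09, 0.035, 0], [0, 0, 0.99]]
  ]
}}

```text
clock: 7.32
eef_pos: [588.2, 89.0, 136.0]
tool_rot: [-3.141, 0.001, 0.883]
force: [0.5, -0.1, -0.3]
width: 0.3
gripper_force: 0.0
```

{"op": "send_rows", "data": {
  "series": [
    [0, [-0.09, 0.033, 0], [0, 0, 0.99]],
    [0, [-0.09, 0.033, 0], [0, 0, 0.99]],
    [0, [-0.09, 0.033, 0], [0, 0, 0.99]],
    [0, [-0.09, 0.033, 0], [0, 0, 0.99]],
    [0, [-0.09, 0.033, 0], [0, 0, 0.99]],
    [0, [-0.09, 0.033, 0], [0, 0, 0.99]],
    [0, [-0.09, 0.033, 0], [0, 0, 0.99]],
    [0, [-0.09, 0.033, 0], [0, 0, 0.99]]
  ]
}}

```text
clock: 8.32
eef_pos: [545.1, 104.6, 136.0]
tool_rot: [-3.14, 0.001, 1.574]
force: [-0.0, 0.4, 0.4]
width: -0.1
gripper_force: 0.0
```

{"op": "send_rows", "data": {
  "series": [
    [0, [-0.09, 0.03, 0], [0, 0, 0.99]],
    [0, [-0.09, 0.03, 0], [0, 0, 0.99]],
    [0, [0, 0, 0], [0, 0, 0]]
  ]
}}

```text
clock: 8.7
eef_pos: [534.4, 108.3, 135.9]
tool_rot: [-3.14, 0.0, 1.744]
force: [0.2, -0.1, -0.0]
width: -0.3
gripper_force: 0.0
```

Run:
```python
from h import *
s=sensors.read_state();p=np.array(s["eef_pos"]);v=p[:2]-CEN;print(p,np.hypot(*v),np.degrees(np.arctan2(v[1],v[0]))%360,np.degrees(s["tool_rot"]),s["force"])
d=get_image("wrist");im=d["img"].copy()
for a in(-74.5,45.5,165.5):
    u,w=proj(d,np.r_[CEN+50*np.array([np.cos(np.radians(a)),np.sin(np.radians(a))]),82]);cv2.circle(im,(int(u),int(w)),3,(0,0,255),-1)
cv2.imwrite("pics/w2.png",im[:,:,::-1])
```

```text
[534.41393531 108.31465623 135.88647839] 47.463721875871755 191.03546629152132 [-1.79931735e+02  2.46177290e-02  9.99083625e+01] [ 0.23678022 -0.11172223 -0.01216035]
```

View pics/w2.png

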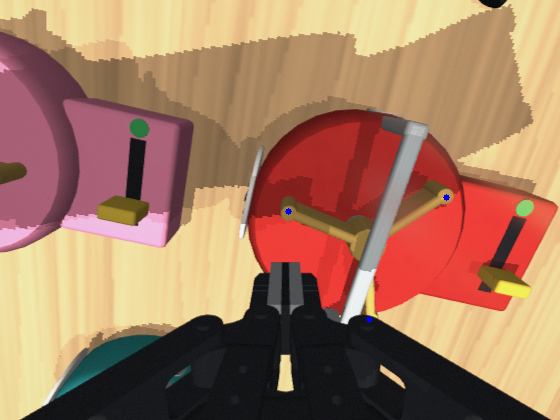

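The dots sit on the wing tips at (288,211) and (446,197), so the key turned 67° as predicted. Now the stroke on the -x side.

{"op": "send_rows", "data": {
  "series": [
    [0, [0, 0, -0.45], [0, 0, 0]],
    [0, [0, 0, -0.35], [0, 0, 0]],
    [0, [0, 0, -0.12], [0, 0, 0]],
    [0, [0, 0, 0], [0, 0, 0]]
  ]
}}

```text
clock: 9.25
eef_pos: [535.1, 108.5, 80.2]
tool_rot: [-3.141, 0.0, 1.743]
force: [0.3, 0.2, -0.4]
width: 0.3
gripper_force: 0.0
```

```bash
python3 -c "
from h import *
arc((534.6,108.5),120)"
```

```text
0 [-0.006  0.065] -0.94
1 [-0.004  0.064] -0.94
2 [0.001 0.065] -0.94
3 [0.006 0.064] -0.94
4 [0.012 0.064] -0.94
5 [0.017 0.062] -0.94
6 [0.022 0.061] -0.94
7 [0.027 0.059] -0.94
8 [0.032 0.056] -0.94
9 [0.036 0.054] -0.94
10 [0.04 0.05] -0.94
11 [0.044 0.047] -0.94
12 [0.048 0.043] -0.94
13 [0.052 0.039] -0.94
14 [0.055 0.035] -0.94
```

{"op": "send_rows", "data": {
  "series": [
    [0, [-0.006, 0.065, 0], [0, 0, -0.94]],
    [0, [-0.004, 0.064, 0], [0, 0, -0.94]],
    [0, [0.001, 0.065, 0], [0, 0, -0.94]],
    [0, [0.006, 0.064, 0], [0, 0, -0.94]],
    [0, [0.012, 0.064, 0], [0, 0, -0.94]],
    [0, [0.017, 0.062, 0], [0, 0, -0.94]]
  ]
}}

```text
clock: 10.0
eef_pos: [536.0, 128.8, 81.0]
tool_rot: [-3.141, 0.004, 1.247]
force: [-3.2, -4.4, 0.7]
width: 0.0
gripper_force: 2.8
```

{"op": "send_rows", "data": {
  "series": [
    [0, [0.022, 0.061, 0], [0, 0, -0.94]],
    [0, [0.027, 0.059, 0], [0, 0, -0.94]],
    [0, [0.032, 0.056, 0], [0, 0, -0.94]],
    [0, [0.036, 0.054, 0], [0, 0, -0.94]],
    [0, [0.04, 0.05, 0], [0, 0, -0.94]]
  ]
}}

```text
clock: 10.62
eef_pos: [544.6, 146.0, 81.0]
tool_rot: [-3.141, 0.005, 0.837]
force: [-2.9, -5.4, 2.5]
width: -0.1
gripper_force: 2.9
```

{"op": "send_rows", "data": {
  "series": [
    [0, [0.044, 0.047, 0], [0, 0, -0.94]],
    [0, [0.048, 0.043, 0], [0, 0, -0.94]]
  ]
}}

```text
clock: 10.88
eef_pos: [549.8, 151.6, 81.0]
tool_rot: [-3.141, 0.005, 0.673]
force: [-4.2, -4.7, 3.8]
width: 0.1
gripper_force: 2.9
```

{"op": "send_rows", "data": {
  "series": [
    [0, [0.052, 0.039, 0], [0, 0, -0.94]],
    [0, [0.055, 0.035, 0], [0, 0, -0.94]],
    [0, [0, 0, 0], [0, 0, 0]]
  ]
}}

```text
clock: 11.25
eef_pos: [556.7, 156.8, 80.9]
tool_rot: [3.141, 0.004, 0.512]
force: [-1.6, -3.0, 1.6]
width: -0.2
gripper_force: 2.1
```

```bash
cat >> h.py <<'E'
def st():
    s=sensors.read_state();p=np.array(s["eef_pos"]);v=p[:2]-CEN;a=np.arctan2(v[1],v[0]);f=np.array(s["force"])
    print(np.round(p,1),"r",np.hypot(*v).round(1),"ang",(np.degrees(a)%360).round(1),"yaw",np.degrees(s["tool_rot"][2]).round(1),"ft",(f[:2]@[-np.sin(a),np.cos(a)]).round(2),"fr",(f[:2]@[np.cos(a),np.sin(a)]).round(2))
E
python3 -c "
from h import *
st()"
```

```text
[556.7 156.8  80.9] r 46.3 ang 121.7 yaw 29.4 ft 2.93 fr -1.69
```

{"op": "send_rows", "data": {
  "series": [
    [0, [-0.06, -0.035, 0], [0, 0, 0]],
    [0, [-0.02, -0.02, 0.2], [0, 0, 0]],
    [0, [0, 0, 0.35], [0, 0, 0]],
    [0, [0, 0, 0.35], [0, 0, 0]],
    [0, [0.09, -0.038, 0], [0, 0, 0.97]],
    [0, [0.09, -0.038, 0], [0, 0, 0.97]],
    [0, [0.09, -0.038, 0], [0, 0, 0.97]],
    [0, [0.09, -0.038, 0], [0, 0, 0.97]]
  ]
}}

```text
clock: 12.25
eef_pos: [575.8, 146.2, 135.7]
tool_rot: [3.141, -0.002, 0.855]
force: [-0.4, -0.3, -0.6]
width: -0.0
gripper_force: 0.0
```

{"op": "send_rows", "data": {
  "series": [
    [0, [0.09, -0.038, 0], [0, 0, 0.97]],
    [0, [0.09, -0.038, 0], [0, 0, 0.97]],
    [0, [0.09, -0.038, 0], [0, 0, 0.97]],
    [0, [0.09, -0.038, 0], [0, 0, 0.97]],
    [0, [0.09, -0.038, 0], [0, 0, 0.97]],
    [0, [0.09, -0.038, 0], [0, 0, 0.97]],
    [0, [0.09, -0.038, 0], [0, 0, 0.97]],
    [0, [0.09, -0.038, 0], [0, 0, 0.97]]
  ]
}}

```text
clock: 13.25
eef_pos: [619.0, 127.8, 135.7]
tool_rot: [3.139, -0.001, 1.532]
force: [-0.2, -0.4, -0.8]
width: -0.0
gripper_force: 0.0
```

{"op": "send_rows", "data": {
  "series": [
    [0, [0.09, -0.038, 0], [0, 0, 0.97]],
    [0, [0.09, -0.038, 0], [0, 0, 0.97]],
    [0, [0, 0, 0], [0, 0, 0]]
  ]
}}

```text
clock: 13.62
eef_pos: [629.8, 122.8, 135.4]
tool_rot: [3.139, -0.0, 1.697]
force: [0.0, 0.3, -0.2]
width: -0.2
gripper_force: 0.0
```

Run:
```python
from h import *
st()
d=get_image("wrist");im=d["img"].copy()
for a in(101.5,-18.5,-138.5):
    u,w=proj(d,np.r_[CEN+50*np.array([np.cos(np.radians(a)),np.sin(np.radians(a))]),82]);cv2.circle(im,(int(u),int(w)),3,(0,0,255),-1)
cv2.imwrite("pics/w3.png",im[:,:,::-1])
arc((627.8,123.1),-58)
```

```text
[629.8 122.8 135.4] r 49.1 ang 6.3 yaw 97.2 ft 0.31 fr 0.05
0 [ 0.003 -0.068] -1.0
1 [-0.001 -0.068] -1.0
2 [-0.007 -0.068] -1.0
3 [-0.012 -0.067] -1.0
4 [-0.018 -0.066] -1.0
5 [-0.024 -0.064] -1.0
6 [-0.029 -0.062] -1.0
7 [-0.035 -0.059] -1.0
8 [-0.04  -0.056] -1.0
9 [-0.044 -0.052] -1.0
10 [-0.049 -0.048] -1.0
11 [-0.053 -0.043] -1.0
12 [-0.056 -0.039] -1.0
```

View pics/w3.png

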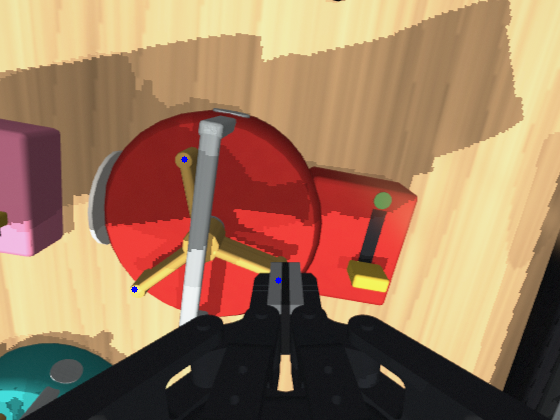

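The dots fit the wings again, with one tip at (184,160) and another at (134,290), so the total turned is about 129°. From here the stop may come at any time, so I'll use small steps.

{"op": "send_rows", "data": {
  "series": [
    [0, [-0.03, 0, -0.45], [0, 0, 0]],
    [0, [0, 0, -0.35], [0, 0, 0]],
    [0, [0, 0, -0.11], [0, 0, 0]],
    [0, [0.003, -0.068, 0], [0, 0, -1]],
    [0, [-0.001, -0.068, 0], [0, 0, -1]],
    [0, [0, 0, 0], [0, 0, 0]]
  ]
}}

```text
clock: 14.42
eef_pos: [627.9, 117.7, 80.5]
tool_rot: [3.139, -0.004, 1.525]
force: [1.2, 5.9, -4.6]
width: -0.4
gripper_force: 2.6
```

```bash
python3 -c "
from h import *
st()"
```

```text
[627.9 117.7  80.5] r 46.9 ang 0.3 yaw 87.4 ft 5.92 fr 1.2
```

{"op": "send_rows", "data": {
  "series": [
    [0, [-0.004, -0.034, 0], [0, 0, -0.5]],
    [0, [-0.004, -0.034, 0], [0, 0, -0.5]]
  ]
}}

```text
clock: 14.68
eef_pos: [627.9, 113.8, 80.5]
tool_rot: [3.139, -0.004, 1.437]
force: [1.8, 5.9, -2.2]
width: 0.2
gripper_force: 3.0
```

{"op": "send_rows", "data": {
  "series": [
    [0, [-0.006, -0.034, 0], [0, 0, -0.5]],
    [0, [-0.007, -0.034, 0], [0, 0, -0.5]]
  ]
}}

```text
clock: 14.92
eef_pos: [627.3, 109.7, 80.5]
tool_rot: [3.139, -0.005, 1.35]
force: [2.7, 5.1, -3.3]
width: 0.0
gripper_force: 3.1
```

{"op": "send_rows", "data": {
  "series": [
    [0, [-0.009, -0.033, 0], [0, 0, -0.5]],
    [0, [-0.01, -0.033, 0], [0, 0, -0.5]]
  ]
}}

```text
clock: 15.18
eef_pos: [626.5, 105.6, 80.5]
tool_rot: [3.139, -0.005, 1.263]
force: [3.1, 5.3, -4.5]
width: 0.1
gripper_force: 3.1
```

{"op": "send_rows", "data": {
  "series": [
    [0, [-0.011, -0.033, 0], [0, 0, -0.5]],
    [0, [-0.012, -0.033, 0], [0, 0, -0.5]]
  ]
}}

```text
clock: 15.42
eef_pos: [625.3, 101.5, 80.6]
tool_rot: [3.139, -0.005, 1.175]
force: [3.8, 5.5, -4.1]
width: -0.3
gripper_force: 3.1
```

{"op": "send_rows", "data": {
  "series": [
    [0, [-0.014, -0.032, 0], [0, 0, -0.5]],
    [0, [-0.015, -0.032, 0], [0, 0, -0.5]]
  ]
}}

```text
clock: 15.68
eef_pos: [623.7, 97.6, 80.6]
tool_rot: [3.139, -0.005, 1.088]
force: [4.0, 5.9, -5.1]
width: -0.1
gripper_force: 3.1
```

{"op": "send_rows", "data": {
  "series": [
    [0, [-0.017, -0.03, 0], [0, 0, -0.5]],
    [0, [-0.018, -0.03, 0], [0, 0, -0.5]]
  ]
}}

```text
clock: 15.92
eef_pos: [621.7, 93.9, 80.6]
tool_rot: [3.139, -0.006, 1.001]
force: [3.8, 5.9, -4.5]
width: 0.1
gripper_force: 3.1
```

{"op": "send_rows", "data": {
  "series": [
    [0, [-0.019, -0.029, 0], [0, 0, -0.5]],
    [0, [-0.02, -0.029, 0], [0, 0, -0.5]]
  ]
}}

```text
clock: 16.18
eef_pos: [621.3, 92.2, 80.9]
tool_rot: [3.138, -0.011, 0.914]
force: [9.1, 9.8, -9.3]
width: 0.1
gripper_force: 6.4
```

The force jumped and the motion stalled. I'll confirm with a tiny step.

{"op": "send_rows", "data": {
  "series": [
    [0, [-0.012, -0.016, 0], [0, 0, -0.3]],
    [0, [0, 0, 0], [0, 0, 0]]
  ]
}}

```text
clock: 16.42
eef_pos: [621.5, 92.0, 80.9]
tool_rot: [3.137, -0.012, 0.89]
force: [10.0, 8.1, -9.9]
width: 0.2
gripper_force: 6.3
```

```bash
python3 -c "
from h import *
st()"
```

```text
[621.5  92.   80.9] r 47.8 ang 327.9 yaw 51.0 ft 12.2 fr 4.2
```

{"op": "send_rows", "data": {
  "series": [
    [0, [-0.014, -0.022, 0], [0, 0, 0]],
    [0, [0, 0, 0], [0, 0, 0]]
  ]
}}

```text
clock: 16.68
eef_pos: [621.4, 92.0, 81.0]
tool_rot: [3.137, -0.015, 0.891]
force: [10.7, 9.9, -10.6]
width: 0.5
gripper_force: 7.6
```

```bash
python3 -c "
from h import *
st()"
```

```text
[621.4  92.   81. ] r 47.7 ang 327.9 yaw 51.0 ft 14.11 fr 3.83
```

That's the stop: it is firm and doesn't move. I'll back off, lift and move toward the tab.

{"op": "send_rows", "data": {
  "series": [
    [0, [0.05, 0.085, 0], [0, 0, 0]],
    [0, [0.05, 0.085, 0], [0, 0, 0]],
    [0, [0, 0, 0.3], [0, 0, 0]],
    [0, [0, 0, 0.6], [0, 0, 0]],
    [0, [0.2, -0.2, 0], [0, 0, 1]],
    [0, [0.3, -0.2, 0], [0, 0, 1]],
    [0, [0.3, -0.2, 0], [0, 0, 1]],
    [0, [0.2, -0.1, 0], [0, 0, 1]]
  ]
}}

```text
clock: 17.68
eef_pos: [682.3, 51.5, 135.3]
tool_rot: [3.14, 0.001, 1.237]
force: [0.2, 0.7, -0.5]
width: 0.2
gripper_force: 0.0
```

{"op": "send_rows", "data": {
  "series": [
    [0, [0, 0, 0], [0, 0, 1]],
    [0, [0, 0, 0], [0, 0, 1]],
    [0, [0, 0, 0], [0, 0, 1]],
    [0, [0, 0, 0], [0, 0, 0]]
  ]
}}

```text
clock: 18.18
eef_pos: [681.6, 52.7, 134.9]
tool_rot: [3.141, 0.001, 1.496]
force: [-0.8, -0.5, 0.1]
width: 0.0
gripper_force: 0.0
```

Run:
```python
from h import *
st()
d=get_image("wrist");im=d["img"].copy();np.savez("w4.npz",**d)
R=np.array([[.998,.0628],[-.0628,.998]])
for x,y,z in((110,-15.8,64.5),(110,-42,46),(50*np.cos(np.radians(-48.5)),50*np.sin(np.radians(-48.5)),82)):
    u,w=proj(d,np.r_[CEN+R@[x,y],z]);cv2.circle(im,(int(u),int(w)),3,(0,0,255),-1)
cv2.imwrite("pics/w4.png",im[:,:,::-1])
```

```text
[681.6  52.7 134.9] r 119.6 ang 327.3 yaw 85.7 ft -0.89 fr -0.39
```

View pics/w4.png

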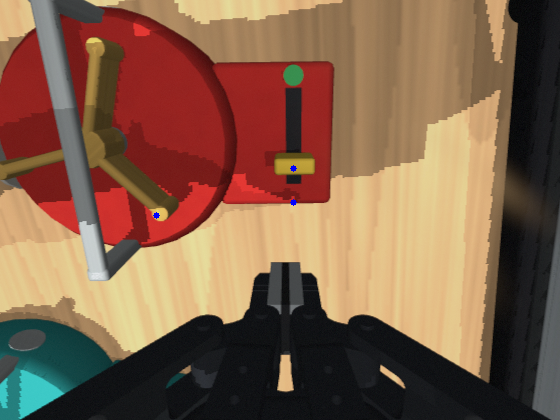

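The lower-right wing tip is at (163,212), where I expected it, and the tab is at (294,163), close to its predicted dot. Next I'll descend behind the tab and push.

{"op": "send_rows", "data": {
  "series": [
    [0, [0.108, 0.22, 0], [0, 0, 0]],
    [0, [0, 0, -0.6], [0, 0, 0]],
    [0, [0, 0, -0.4], [0, 0, 0]],
    [0, [0, 0, -0.2], [0, 0, 0]],
    [0, [0, 0, 0], [0, 0, 0]]
  ]
}}

```text
clock: 18.85
eef_pos: [687.9, 67.6, 61.1]
tool_rot: [-3.14, -0.0, 1.498]
force: [-0.4, 0.9, -0.2]
width: -0.4
gripper_force: 0.0
```

{"op": "send_rows", "data": {
  "series": [
    [0, [0.005, 0.08, 0], [0, 0, 0]],
    [0, [0.005, 0.08, 0], [0, 0, 0]],
    [0, [0.005, 0.08, 0], [0, 0, 0]],
    [0, [0.005, 0.08, 0], [0, 0, 0]]
  ]
}}

```text
clock: 19.35
eef_pos: [689.7, 85.6, 62.3]
tool_rot: [3.141, 0.001, 1.497]
force: [-0.1, -1.9, 2.6]
width: -0.3
gripper_force: 1.1
```

{"op": "send_rows", "data": {
  "series": [
    [0, [0.005, 0.08, 0], [0, 0, 0]],
    [0, [0.005, 0.08, 0], [0, 0, 0]],
    [0, [0.005, 0.08, 0], [0, 0, 0]]
  ]
}}

```text
clock: 19.73
eef_pos: [690.4, 100.7, 61.8]
tool_rot: [3.141, 0.0, 1.498]
force: [0.6, -2.7, 1.3]
width: 0.0
gripper_force: 1.1
```

{"op": "send_rows", "data": {
  "series": [
    [0, [0.004, 0.06, 0], [0, 0, 0]],
    [0, [0.004, 0.06, 0], [0, 0, 0]]
  ]
}}

```text
clock: 19.98
eef_pos: [690.9, 107.9, 61.7]
tool_rot: [3.141, 0.0, 1.498]
force: [-0.2, -1.6, 0.7]
width: 0.2
gripper_force: 1.0
```

{"op": "send_rows", "data": {
  "series": [
    [0, [0.003, 0.05, 0], [0, 0, 0]],
    [0, [0, 0, 0], [0, 0, 0]]
  ]
}}

```text
clock: 20.23
eef_pos: [690.9, 109.0, 61.7]
tool_rot: [-3.141, 0.002, 1.497]
force: [0.4, -4.0, 2.6]
width: -0.4
gripper_force: 2.4
```

Force is rising, so it's near the end. A small push will confirm.

{"op": "send_rows", "data": {
  "series": [
    [0, [0.002, 0.035, 0], [0, 0, 0]],
    [0, [0.002, 0.035, 0], [0, 0, 0]],
    [0, [0, 0, 0], [0, 0, 0]]
  ]
}}

```text
clock: 20.6
eef_pos: [691.0, 109.3, 61.8]
tool_rot: [-3.141, 0.007, 1.495]
force: [-1.1, -9.8, 4.5]
width: 0.3
gripper_force: 5.3
```

Hard end reached. I'll back off, lift clear and look.

{"op": "send_rows", "data": {
  "series": [
    [0, [-0.005, -0.1, 0], [0, 0, 0]],
    [0, [-0.01, -0.2, 0], [0, 0, 0]],
    [0, [0, 0, 0.6], [0, 0, 0]],
    [0, [0, -0.3, 0.9], [0, 0, 0]],
    [0, [0, -0.5, 0.9], [0, 0, 0]],
    [0, [0, -0.5, 0.5], [0, 0, 0]],
    [0, [0, 0, 0], [0, 0, 0]]
  ]
}}

```text
clock: 21.48
eef_pos: [691.9, 15.4, 238.8]
tool_rot: [3.136, 0.001, 1.493]
force: [0.2, -0.1, -0.2]
width: -0.0
gripper_force: 0.0
```

Run:
```python
from h import *
st()
d=get_image("wrist");im=d["img"].copy()
R=np.array([[.998,.0628],[-.0628,.998]])
for p,z in((CEN+R@[110,15],64.5),(CEN+50*np.array([np.cos(np.radians(-51.5)),np.sin(np.radians(-51.5))]),82)):
    u,w=proj(d,np.r_[p,z]);cv2.circle(im,(int(u),int(w)),2,(0,0,255),-1)
cv2.imwrite("pics/w5.png",im[:,:,::-1])
```

```text
[691.9  15.4 238.8] r 150.7 ang 317.4 yaw 85.6 ft 0.08 fr 0.23
```

View pics/w5.png

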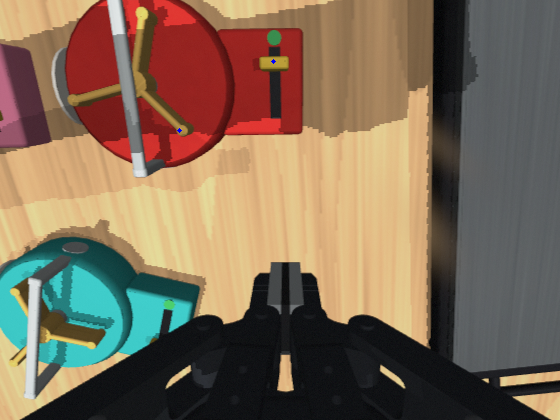

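```bash
python3 -c "
from h import *
print(ctrl.finish_job())"
```

```text
the job is handed in; nothing more can be done
None
```

The red timer is wound to its stop (the key held firm at about 14 N after roughly 160° of turning), its yellow tab is pushed to the hard end at the green dot, and the job was handed in at about 21.5 s with the arm clear.

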